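# Line up the padlocks for the lot photograph

## Task

Set the four brass padlocks out for the catalogue photograph: stand one upright, shackle up, centred on each white tape cross on the blue board, in order of size with the largest next to the colour card and the smallest furthest from it, each with its broad face square to the row (its width along the row). Do not tip any padlock over, and do not shift or upset the glass jar of screws.

Things in the scene. Friction and masses are not known exactly. Their poses are not given: they have to be found in the camera images.
- lock_largest: Largest of four loose brass padlocks, standing upright, shackle up; front and back alike. Body 66 mm wide (own y) x 28 thick (own x) x 54 high; 10.6 mm steel shackle rises to 92 mm. About 0.65 kg. Origin: centre of flat underside, z up. Starts on the table, its x within 0.4 rad of world x, nothing else within 50 mm of its upright centre line.
- lock_large: Second largest of four loose brass padlocks, standing upright, shackle up; front and back alike. Body 53 mm wide (own y) x 25 thick (own x) x 44 high; 8.5 mm steel shackle rises to 76 mm. About 0.4 kg. Origin: centre of flat underside, z up. Starts on the table, its x within 0.4 rad of world x, nothing else within 50 mm of its upright centre line.
- lock_small: Second smallest of four loose brass padlocks, standing upright, shackle up; front and back alike. Body 42 mm wide (own y) x 22 thick (own x) x 36 high; 6.7 mm steel shackle rises to 62 mm. About 0.24 kg. Origin: centre of flat underside, z up. Starts on the table, its x within 0.4 rad of world x, nothing else within 50 mm of its upright centre line.
- lock_smallest: Smallest of four loose brass padlocks, standing upright, shackle up; front and back alike. Body 33 mm wide (own y) x 19 thick (own x) x 30 high; 5.3 mm steel shackle rises to 51 mm. About 0.14 kg. Origin: centre of flat underside, z up. Starts on the table, its x within 0.4 rad of world x, nothing else within 50 mm of its upright centre line.
- mark_a: One of four identical white tape crosses (50 x 50 mm, flat) in a straight row, 85 mm apart, on a fixed dark blue board (6 mm thick, 120 mm deep, 530 mm along the row). Which letter lies where in the row changes. Origin: centre of the cross, on the board's top, 6 mm above the table; y along the row, x across.
- mark_b: One of four identical white tape crosses (50 x 50 mm, flat) in a straight row, 85 mm apart, on a fixed dark blue board (6 mm thick, 120 mm deep, 530 mm along the row). Which letter lies where in the row changes. Origin: centre of the cross, on the board's top, 6 mm above the table; y along the row, x across.
- mark_c: One of four identical white tape crosses (50 x 50 mm, flat) in a straight row, 85 mm apart, on a fixed dark blue board (6 mm thick, 120 mm deep, 530 mm along the row). Which letter lies where in the row changes. Origin: centre of the cross, on the board's top, 6 mm above the table; y along the row, x across.
- mark_d: One of four identical white tape crosses (50 x 50 mm, flat) in a straight row, 85 mm apart, on a fixed dark blue board (6 mm thick, 120 mm deep, 530 mm along the row). Which letter lies where in the row changes. Origin: centre of the cross, on the board's top, 6 mm above the table; y along the row, x across.
- colour_card: Card with twelve coloured patches on black, 64 (along the row) x 90 x 2 mm, fixed on the blue board at either end of the row, its centre 97.5 mm beyond that of the nearest cross. A plain grey card of the same size lies at the other end. Origin: centre of its underside, on the board; y along the row.
- jar: Loose glass jar of brass screws, steel lid, 43 mm across, 55 high, standing in one of the gaps between padlocks. Origin: centre of underside, z up. The two other gaps hold a loose screw case with yellow label (62 x 40 x 23 mm) and a round red tin (43 across, 30 high). All else on the table is over 90 mm from crosses and padlocks, and under 200 mm high.
There are look-alikes about, which are no part of the job. Leave any green or pink look-alike of the lock_small alone.

How it is judged:
By the outcome, as a careful person would: the job done as asked, in the order asked, and still so for the second after the job is handed in, with the robot touching nothing.
It also fails if it takes over 115 s, if anything falls off the work surface, if the arm or the gripper's body presses on something with over 40 N, if the wrist force passes 120 N, or if a joint passes its speed limit or range.

## Robot

A 6-joint arm with a two-finger parallel gripper is mounted at the origin on the work surface. World frame = base frame: x ahead of the robot, y to its left, z up, the work surface at z = 0. Lengths are in m, angles in rad, forces in N, time in s.
With the tool pointing down it reaches from about 0.275 to 0.825 m from the base axis. Payload 5.2 kg.
Tool frame: the origin (TCP) lies on the centre line of the jaws, within the pads' length; the fingertips stand 8 mm ahead of it and the grasp point (between the pads) lies 11 mm behind it (manip.tips_ahead is the distance from the TCP to the fingertips, in m); z points along the fingers, y is the line along which they close (so a half turn about z gives the same grasp; the last joint's range is limited). The gripper opens to 93 mm and grips with 3 to 60 N. Pads are 15 mm wide; open, the fingers measure 128 mm over their backs; the gripper's body (75 mm by 188 mm) begins 65 mm behind the grasp point.
Start: joints at [-0.203, 0.259, 1.535, -0, 1.348, -0.203], TCP at [0.55, 0, 0.227] pointing down, gripper open.
Joint ranges: [-3.14, 3.14], [-0.91, 2.08], [0.19, 2.58], [-1.22, 4.36], [0.22, 2.71], [-3.12, 3.12]. Speed limits (rad/s): [2.57, 2.57, 3.14, 3.14, 3.14, 3.14].

## Interface

Orientations are given as a unit quaternion [x, y, z, w].
In Python, from rig import manip gives the robot as it stands.
- The arm moves only by the tool step_arm, never from a script. Its argument "moves" is text: rows parted by semicolons, each of 7 numbers parted by spaces: the finger opening in mm, from 0 to 93, then the shift along the tool's x, y, z in units of 50 mm (1.0 is 50 mm), then the turn, a rotation vector about the tool's x, y, z in degrees. In form: gripper x y z rx ry rz; .... A call has 1 to 5 rows; each row shifts and turns the commanded pose from where the row before left it, along the tool's axes as they then stand; what a row does not reach is not made up. A row lasts 1/8 s, in which the tool goes at most 62.5 mm and 10.7 degrees, less where a joint would pass 70% of its speed; a pose out of reach is approached as far as the arm can. A call is refused whole if a number of a shift passes 1 or a number of a turn 10.7, either way. A call with a gripper value outside its range is refused whole. The fingers move at their own pace and stop on an object; "grip_force" is the grip in N (left out, the last holds). Time passes only in rows, so rows that do not move let the fingers close. It gives the time, the measured TCP pose, the force, the opening and the grip force at its end, in the units of the state.
- manip.sense(): the state, without advancing time (a new reading comes with each control period).
- manip.snapshot(name): name is "scene" or "side" or "wrist"; returns a dict with "frame" (480x640x3 uint8, red, green, blue), "intrinsics" (3x3 intrinsics, pixels), "rvec" (rotation vector, rad) and "tvec" (3), from world to camera coordinates, as OpenCV has them. Camera axes: x right, y down, z forward; pixel columns grow to the right and rows downward; lengths in m; the calibration is good to about 2 mm. The wrist camera is an equidistant fisheye: a pixel r from the principal point sees the ray r / f radians off the axis. A picture is of the moment at which its call begins. There is no depth.
- manip.sign_off(): hands the job in; it is judged then, once.
The state is a dict: "time_s": time; "joint_positions": joint angles; "dq": joint speeds; "joint_torque": joint torques, N m; "tcp_pos": TCP position; "orientation": TCP orientation; "contact_force": force on the tool from outside, world axes, zero at the start; "torque": the same for the moment, N m; "opening": opening from 0.0 (shut) to 1.0 (fully open); "finger_force": force on a finger pad.
Only numpy, scipy, OpenCV 4.12 (cv2) and the standard library are available. Lean on these libraries where they do the work, as an engineer would, in place of code of your own. Each camera call takes 0.05 s, during which the arm holds its last target. There are 200 camera calls.

## Working session

There is one attempt and no reset: what is moved stays moved. The work goes in short steps, Python scripts to look and compute and a tool call to move; the robot and the scene stay as the last step left them, time stands still between calls to the robot, and variables do not carry over. Pictures are saved under pics/ and viewed, at most 14 in all, crops included, and the job is handed in when it is done.

Besides the shell and the picture viewer there is one more tool, called after "Call:" in YAML: its name, and indented under it one key for each argument. step_arm: Moves the arm, as the interface text tells. Its arguments: {"type":"object","properties":{"moves":{"type":"string"},"grip_force":{"type":"number"}},"required":["moves"]}

```bash
ls; mkdir -p pics
python3 - <<'E'
from rig import manip
import cv2
for n in ["scene","side","wrist"]:
    s=manip.snapshot(n); cv2.imwrite(f"pics/{n}0.png",s["frame"][:,:,::-1])
    print(n,s["intrinsics"].tolist(),s["rvec"],s["tvec"])
print(manip.sense())
E
```

```text
pics
scene [[618.0543975445352, 0.0, 331.809678010048], [0.0, 618.0543975445352, 236.9659532486541], [0.0, 0.0, 1.0]] [ 1.92393443  1.7183132  -0.58162454] [-0.07908045 -0.37760331  1.60508535]
side [[525.6262858286303, 0.0, 324.0864616087871], [0.0, 525.6262858286303, 236.5791323925675], [0.0, 0.0, 1.0]] [ 0.90685149 -2.26119344  1.28227809] [0.36400555 0.23366752 0.96630313]
wrist [[371.64829954431775, 0.0, 324.0684452880856], [0.0, 371.64829954431775, 234.49192614691236], [0.0, 0.0, 1.0]] [-2.85346847e+00 -7.67856321e-04  2.36204415e-03] [-0.54912373 -0.03396513  0.3915428 ]
{'time_s': 0.15, 'joint_positions': array([-2.02762110e-01,  2.59185841e-01,  1.53578783e+00, -2.59214370e-05,
        1.34800748e+00, -2.02800871e-01]), 'dq': array([ 0.00052511, -0.00334388, -0.0036608 , -0.00091533,  0.00086574,
       -0.0004052 ]), 'joint_torque': array([ 1.84710952e-03, -4.37643743e+01, -2.84233278e+01,  7.19930883e-02,
        3.80130450e-02, -3.72983607e-06]), 'tcp_pos': array([5.49607697e-01, 1.15706927e-04, 2.26020769e-01]), 'orientation': array([ 7.07090875e-01,  7.07122346e-01, -3.92535768e-04, -5.72760624e-04]), 'contact_force': array([0.39456961, 0.61109489, 0.38806499]), 'torque': array([-0.01931706, -0.00464449,  0.01065263]), 'finger_force': 0.0, 'opening': 1.0030037284787359}
```

View pics/scene0.png

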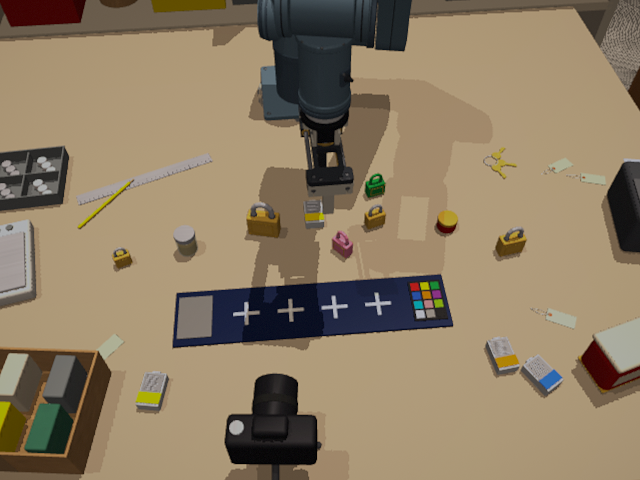

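View pics/wrist0.png

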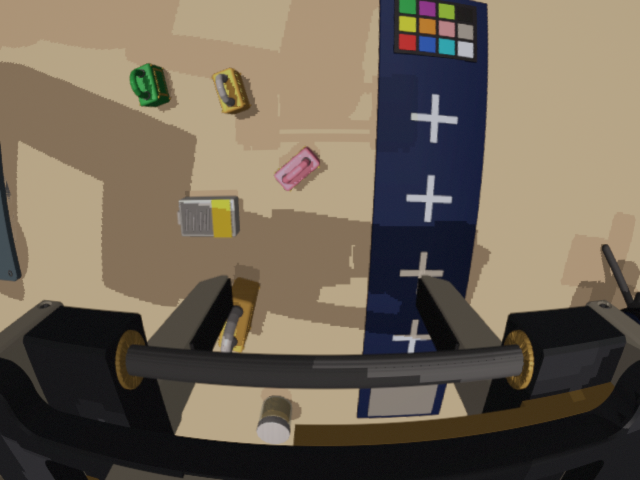

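The scene view shows the brass locks at (264,220) largest, (511,241) large, (375,216) small and (122,257) smallest. The look-alikes are green at (375,184) and pink at (342,243). The crosses are at (247,313), (291,310), (335,306) and (378,303), with the colour card at (427,300), so the card is at the +y end. The jar is at (185,239) and the photo camera at (275,395). The wrist view agrees: up is +y and right is +x.

```bash
cat > h.py <<'E'
import numpy as np, cv2
from scipy.optimize import minimize
from scipy.spatial.transform import Rotation as R
DIM={'largest':(.066,.028,.054),'large':(.053,.025,.044),'small':(.042,.022,.036),'smallest':(.033,.019,.030)}
def fish(n): return n=="wrist"
def proj(s,P,n):
    P=np.asarray(P,float).reshape(-1,1,3)
    if fish(n): return cv2.fisheye.projectPoints(P,s["rvec"].reshape(3,1),s["tvec"].reshape(3,1),s["intrinsics"],np.zeros(4))[0].reshape(-1,2)
    return cv2.projectPoints(P,s["rvec"],s["tvec"],s["intrinsics"],None)[0].reshape(-1,2)
def ground(s,uv,z,n):
    uv=np.asarray(uv,float).reshape(-1,1,2)
    p=(cv2.fisheye.undistortPoints(uv,s["intrinsics"],np.zeros(4)) if fish(n) else cv2.undistortPoints(uv,s["intrinsics"],None)).reshape(-1,2)
    Rm=cv2.Rodrigues(s["rvec"])[0]; c=-Rm.T@s["tvec"].ravel()
    d=np.c_[p,np.ones(len(p))]@Rm
    return (c+d*((z-c[2])/d[:,2])[:,None])[:,:2]
def blobs(mask,amin,amax):
    k,l,st,ce=cv2.connectedComponentsWithStats(mask.astype(np.uint8))
    return [(ce[i],st[i],l==i) for i in range(1,k) if amin<st[i,4]<amax]
def brass(img):
    h=cv2.cvtColor(img,cv2.COLOR_RGB2HSV); return ((h[...,0]>14)&(h[...,0]<28)&(h[...,1]>165)&(h[...,2]>35))
def box(x,y,a,d):
    w,t,hh=d; e=.0
    P=np.array([[i*t/2,j*w/2,k*hh] for i in(-1,1) for j in(-1,1) for k in(0,1)])
    P[:,:2]=P[:,:2]@np.array([[np.cos(a),np.sin(a)],[-np.sin(a),np.cos(a)]])+[x,y]; return P
def fit(s,n,mask,d,x0):
    "pose (x,y,yaw) whose box silhouette best matches the hull of mask"
    ys,xs=np.nonzero(mask); hull=cv2.convexHull(np.c_[xs,ys].astype(np.float32)).reshape(-1,2)
    def cost(p):
        q=cv2.convexHull(proj(s,box(p[0]/100,p[1]/100,p[2],d),n).astype(np.float32)).reshape(-1,2)
        i=cv2.intersectConvexConvex(q,hull)[0]; return 1-i/(cv2.contourArea(q)+cv2.contourArea(hull)-i)
    best=min((minimize(cost,[x0[0]*100,x0[1]*100,a],method="Nelder-Mead",options=dict(initial_simplex=[[x0[0]*100,x0[1]*100,a],[x0[0]*100+1,x0[1]*100,a],[x0[0]*100,x0[1]*100+1,a],[x0[0]*100,x0[1]*100,a+.2]],xatol=.005,fatol=1e-4)) for a in(-.25,0.,.25)),key=lambda r:r.fun)
    return np.r_[best.x[:2]/100,best.x[2],best.fun]
def crosses(s,n,amin,amax):
    h=cv2.cvtColor(s["frame"],cv2.COLOR_RGB2HSV)
    return h
E
python3 - <<'E'
from rig import manip
from h import *
np.set_printoptions(precision=4,suppress=True)
s=manip.snapshot("scene"); f=s["frame"]
m=brass(f)
near={'largest':(264,222),'large':(511,243),'small':(375,218),'smallest':(122,258)}
for k,uv in near.items():
    b=[x for x in blobs(m,30,4000) if np.hypot(*(x[0]-uv))<12]
    for c,st,mm in b: print(k,c,st[:5]); print(fit(s,"scene",mm,DIM[k],ground(s,uv,.02,"scene")[0]))
for n,uvs,z in (("scene",[(247,313),(291,310),(335,306),(378,303),(427,300)],.006),("scene",[(185,247),(447,226),(314,216)],0.01),("scene",[(275,380),(257,385),(297,380),(240,420),(300,420)],.1)):
    print(ground(s,uvs,z,n))
w=manip.snapshot("wrist")
print(ground(w,[(435,118),(429,198),(421,273),(412,338)],.006,"wrist"))
c=f[170:340,100:540]; cv2.imwrite("pics/crop1.png",cv2.resize(c,None,fx=1.8,fy=1.8,interpolation=cv2.INTER_CUBIC))
cv2.imwrite("pics/side0.png",manip.snapshot("side")["frame"][:,:,::-1])
E
```

```text
largest [263.5988 224.1445] [247 210  33  27 678]
[ 0.4537 -0.1167 -0.0339  0.1538]
large [510.1681 244.4956] [496 232  30  24 458]
[0.5584 0.3866 0.366  0.1791]
small [374.3943 218.8172] [365 209  20  20 279]
[ 0.4584  0.117  -0.209   0.2254]
smallest [122.219  258.9524] [113 250  19  18 210]
[ 0.5022 -0.4076  0.3783  0.2462]
[[ 0.6556 -0.1609]
 [ 0.6583 -0.0764]
 [ 0.6586  0.0091]
 [ 0.6611  0.0931]
 [ 0.6649  0.1896]]
[[ 0.4855 -0.2828]
 [ 0.4895  0.2701]
 [ 0.4311 -0.0094]]
[[ 0.8443 -0.1124]
 [ 0.8497 -0.1417]
 [ 0.8483 -0.077 ]
 [ 0.905  -0.1704]
 [ 0.9155 -0.0778]]
[[ 0.6637  0.092 ]
 [ 0.6609  0.0072]
 [ 0.6585 -0.0785]
 [ 0.6564 -0.1646]]
```

View pics/crop1.png

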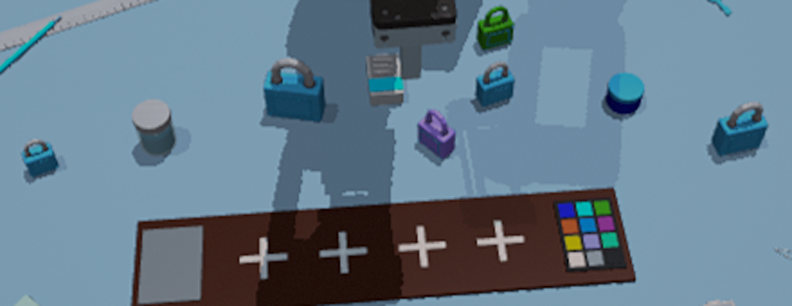

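View pics/side0.png

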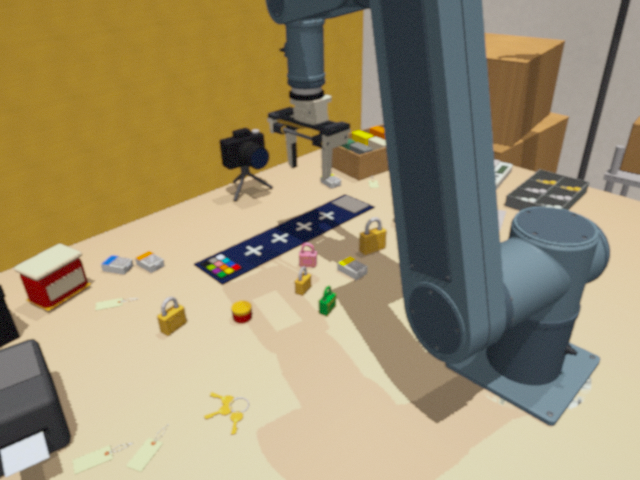

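```bash
cat > meas.py <<'E'
import sys
from rig import manip
from h import *
np.set_printoptions(precision=4,suppress=True)
def run(k,x0,name=None):
    w=manip.snapshot("wrist"); st=manip.sense()
    uv=proj(w,[[*x0,DIM[k][2]*.8]],"wrist")[0]
    b=[x for x in blobs(cv2.morphologyEx(brass(w["frame"]).astype(np.uint8),cv2.MORPH_OPEN,np.ones((3,3))),80,60000) if np.hypot(*(x[0]-uv))<60]
    if not b: print("no blob near",uv)
    vis=w["frame"].copy()
    for c,s_,mm in b:
        r=fit(w,"wrist",mm,DIM[k],x0); print(k,"blob",c,s_,"fit x,y,yaw,cost",r)
        q=proj(w,box(*r[:3],DIM[k]),"wrist")
        for p in q: cv2.circle(vis,tuple(int(v) for v in p),1,(255,0,255),-1)
        ys,xs=np.nonzero(mm); cv2.polylines(vis,[cv2.convexHull(np.c_[xs,ys].astype(np.int32))],True,(0,255,255),1)
    print("tcp",st["tcp_pos"],"yaw", tool_yaw(st["orientation"]),"t",st["time_s"])
    if name:
        u,v=int(np.clip(uv[0],110,530)),int(np.clip(uv[1],90,390))
        cv2.imwrite(f"pics/{name}.png",cv2.resize(vis[v-90:v+90,u-110:u+110],None,fx=3,fy=3)[:,:,::-1])
def tool_yaw(q):  # tool y axis angle from world x
    y=R.from_quat(q).apply([0,1,0]); return np.arctan2(y[1],y[0])
if __name__=="__main__": run(sys.argv[1],(float(sys.argv[2]),float(sys.argv[3])),sys.argv[4] if len(sys.argv)>4 else None)
E
python3 meas.py small .458 .117 crop2
python3 - <<'E'
from rig import manip
from h import *
w=manip.snapshot("wrist")
Rm=cv2.Rodrigues(w["rvec"])[0]; print("cam",-Rm.T@w["tvec"].ravel(), "axis",Rm[2])
print(proj(w,[[.55,0,0],[.55,0,.2],[.55,.1,0]],"wrist"))
E
```

```text
cam [0.54992815 0.07881882 0.38464386] axis [-4.24062022e-04 -2.84379987e-01 -9.58711554e-01]Traceback (most recent call last):
  File "meas.py", line 22, in <module>
    if __name__=="__main__": run(sys.argv[1],(float(sys.argv[2]),float(sys.argv[3])),sys.argv[4] if len(sys.argv)>4 else None)
                             ~~~^^^^^^^^^^^^^^^^^^^^^^^^^^^^^^^^^^^^^^^^^^^^^^^^^^^^^^^^^^^^^^^^^^^^^^^^^^^^^^^^^^^^^^^^^^^^^^
  File "meas.py", line 7, in run
    uv=proj(w,[[*x0,DIM[k][2]*.8]],"wrist")[0]
       ~~~~^^^^^^^^^^^^^^^^^^^^^^^^^^^^^^^^
  File "h.py", line 8, in proj
    if fish(n): return cv2.fisheye.projectPoints(P,s["rvec"].reshape(3,1),s["tvec"].reshape(3,1),s["intrinsics"],np.zeros(4))[0].reshape(-1,2)
                       ~~~~~~~~~~~~~~~~~~~~~~~~~^^^^^^^^^^^^^^^^^^^^^^^^^^^^^^^^^^^^^^^^^^^^^^^^^^^^^^^^^^^^^^^^^^^^^^^^^^^^^
cv2.error: OpenCV(4.12.0) /io/opencv/modules/calib3d/src/fisheye.cpp:83: error: (-215:Assertion failed) _tvec.getMat().isContinuous() && _rvec.getMat().isContinuous() in function 'projectPoints'

Traceback (most recent call last):
  File "h.py", line 8, in proj
    if fish(n): return cv2.fisheye.projectPoints(P,s["rvec"].reshape(3,1),s["tvec"].reshape(3,1),s["intrinsics"],np.zeros(4))[0].reshape(-1,2)
                       ~~~~~~~~~~~~~~~~~~~~~~~~~^^^^^^^^^^^^^^^^^^^^^^^^^^^^^^^^^^^^^^^^^^^^^^^^^^^^^^^^^^^^^^^^^^^^^^^^^^^^^
cv2.error: OpenCV(4.12.0) /io/opencv/modules/calib3d/src/fisheye.cpp:83: error: (-215:Assertion failed) _tvec.getMat().isContinuous() && _rvec.getMat().isContinuous() in function 'projectPoints'
```

```bash
sed -i 's/s\["rvec"\].reshape(3,1),s\["tvec"\].reshape(3,1)/np.ravel(s["rvec"]).copy().reshape(1,1,3),np.ravel(s["tvec"]).copy().reshape(1,1,3)/' h.py
python3 meas.py small .458 .117 crop2
python3 - <<'E'
from rig import manip
from h import *
w=manip.snapshot("wrist")
print(proj(w,[[.55,0,0],[.55,0,.2],[.55,.1,0]],"wrist"))
E
```

```text
no blob near [228.3454  90.7316]
tcp [0.55   0.     0.2266] yaw -5.238431438307343e-06 t 0.45
[[324.18402864 202.39117655]
 [324.19615666 277.14800433]
 [324.21700591 106.85964675]]
```

View pics/crop2.png

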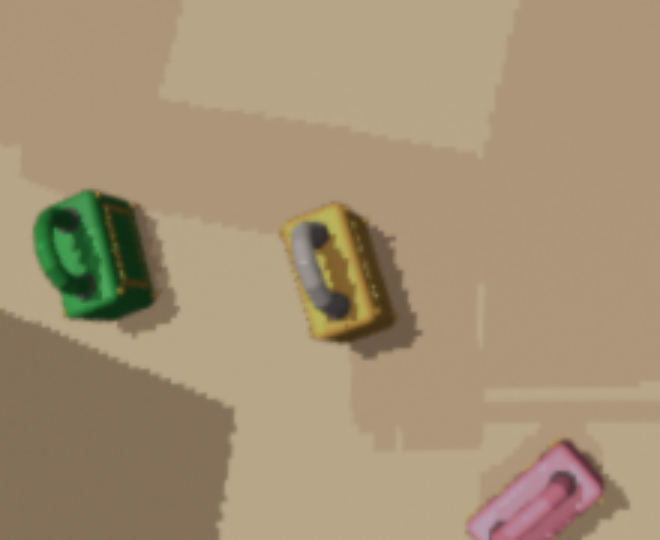

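The crop shows the brass lock_small at about (228,90), standing between the green one to its left and the pink one below right, so the choice is confirmed. I only need to widen the brass threshold.

```bash
sed -i 's/(h\[...,0\]<28)&(h\[...,1\]>165)/(h[...,0]<34)\&(h[...,1]>130)/' h.py
python3 - <<'E'
import cv2
f=cv2.imread("pics/wrist0.png"); h=cv2.cvtColor(f,cv2.COLOR_BGR2HSV)
print(h[90,[205,222,236,240,260]].tolist(),h[340:350:5,240].tolist())
E
python3 meas.py small .458 .117 crop3
```

```text
[[19, 67, 183], [10, 16, 141], [24, 143, 182], [23, 145, 114], [16, 77, 173]] [[19, 162, 151], [20, 161, 155]]
small blob [235.4334  92.9531] [223  68  26  46 683] fit x,y,yaw,cost [ 0.4652  0.1154 -0.1799  0.3719]
tcp [0.55   0.     0.2267] yaw 1.6798526791496998e-05 t 0.55
```

View pics/crop3.png

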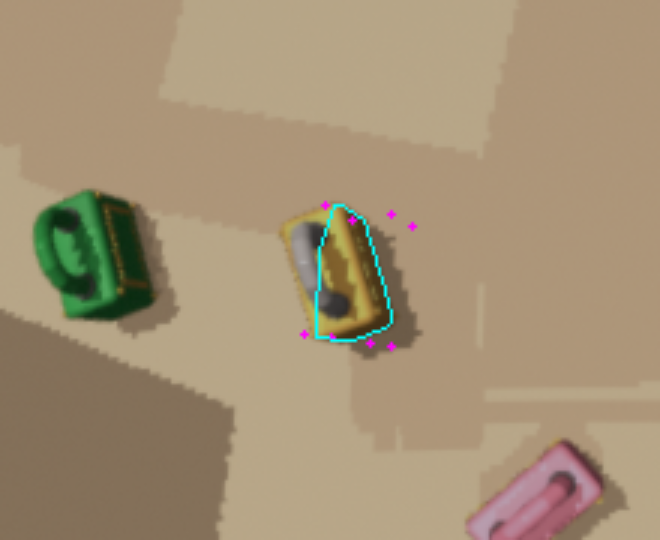

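```bash
sed -i 's/(h\[...,1\]>130)/(h[...,1]>112)/' h.py
python3 - <<'E'
p=open('meas.py').read()
a=p.index("    b=[x for"); e=p.index("    vis=")
p=p[:a]+'''    yy,xx=np.mgrid[:480,:640]; pr=proj(w,box(*x0,0,DIM[k]),"wrist"); rad=max(np.hypot(*(pr-uv).T))*1.25+8
    m=cv2.morphologyEx(brass(w["frame"]).astype(np.uint8),cv2.MORPH_OPEN,np.ones((3,3)))*(np.hypot(xx-uv[0],yy-uv[1])<rad)
    bl=blobs(m,40,60000); mm=sum(x[2] for x in bl)>0; b=[(uv,rad,mm)]
'''+p[e:]
open('meas.py','w').write(p)
E
python3 meas.py small .458 .117 crop4
```

```text
small blob [228.2569  90.7245] 42.85771260185517 fit x,y,yaw,cost [0.4578 0.1166 0.3197 0.2191]
tcp [0.55   0.     0.2267] yaw 2.8132422568165464e-05 t 0.6
```

Call:
step_arm:
  moves: "52 -0.7 -0.5 0 0 0 0; 52 -0.7 -0.5 0 0 0 0; 52 -0.7 -0.5 0 0 0 0; 52 -0.7 -0.4 0 0 0 0; 52 -0.7 0 0 0 0 0"

```text
time_s: 1.23
tcp_pos: [0.4538, -0.1758, 0.227]
orientation: [0.707, 0.707, -0.0, 0.0]
contact_force: [0.3, -0.7, -0.1]
opening: 0.567
finger_force: 0.0
```

```bash
python3 meas.py largest .454 -.117 crop5
```

```text
largest blob [324.3038 148.9167] 58.50405206469839 fit x,y,yaw,cost [ 0.4543 -0.1189 -0.2708  0.0732]
tcp [ 0.4547 -0.1801  0.227 ] yaw -0.001989081458457953 t 1.275
```

View pics/crop5.png

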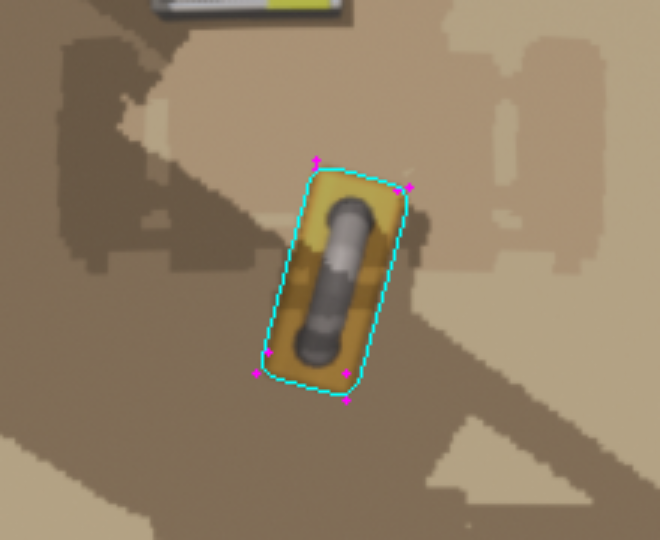

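The crop shows the largest lock head-on, with its body hull running from (257,370) to (408,188) in the crop. The fit is good: (0.454, -0.119), yaw -0.27.

Call:
step_arm:
  moves: "52 0.6 0 0 0 0 0; 52 0.62 0 0 0 0 7.7; 52 0 0 0.5 0 0 7.8; 52 0 0 1 0 0 0; 52 0 0 0.8 0 0 0"

```text
time_s: 1.9
tcp_pos: [0.4549, -0.1136, 0.1105]
orientation: [0.796, 0.605, 0.0, 0.0]
contact_force: [0.8, 0.1, -0.2]
opening: 0.559
finger_force: 0.0
```

Run:
```python
from rig import manip
from meas import *
s=manip.sense(); print(s["tcp_pos"],tool_yaw(s["orientation"]),s["time_s"],s["contact_force"])
```

```text
[ 0.4549 -0.1136  0.1105] -0.2701615902567946 1.9 [ 0.7894  0.0772 -0.1516]
```

Call:
step_arm:
  moves: "52 -0.1 0.02 0.5 0 0 0; 52 0 0 0.7 0 0 0; 52 0 0 0.48 0 0 0; 52 0 0 0 0 0 0; 52 0 0 0 0 0 0"

```text
time_s: 2.52
tcp_pos: [0.4553, -0.1193, 0.0284]
orientation: [0.796, 0.605, 0.0, 0.001]
contact_force: [0.9, 0.3, 0.4]
opening: 0.564
finger_force: 0.0
```

Call:
step_arm:
  moves: "20 0 0 0 0 0 0; 20 0 0 0 0 0 0; 20 0 0 0 0 0 0; 20 0 0 0 0 0 0; 20 0 0 0 0 0 0"
  grip_force: 30

```text
time_s: 3.15
tcp_pos: [0.4546, -0.1191, 0.0282]
orientation: [0.796, 0.605, -0.0, 0.0]
contact_force: [-1.5, 0.2, 6.1]
opening: 0.299
finger_force: 30.0
```

Call:
step_arm:
  moves: "20 0 0 -0.4 0 0 0; 20 0 0 -0.8 0 0 0; 20 0 0 -0.8 0 0 -7; 20 0 0 0 0 0 -7; 20 0.5 0.8 0 0 0 0"

```text
time_s: 3.78
tcp_pos: [0.4932, -0.0957, 0.1273]
orientation: [0.717, 0.697, -0.001, -0.001]
contact_force: [1.6, -0.8, -6.3]
opening: 0.298
finger_force: 30.0
```

Call:
step_arm:
  moves: "20 0.5 0.8 0 0 0 0; 20 0.5 0.8 0 0 0 0; 20 0.5 0.8 0 0 0 0; 20 0.3 0.8 0 0 0 0; 20 0 0.05 0 0 0 0"

```text
time_s: 4.4
tcp_pos: [0.6614, -0.0079, 0.1254]
orientation: [0.716, 0.699, -0.0, -0.001]
contact_force: [-0.4, -1.0, -7.1]
opening: 0.298
finger_force: 30.0
```

```bash
cat > cross.py <<'E'
from rig import manip
from meas import *
def run(name=None):
    w=manip.snapshot("wrist"); h=cv2.cvtColor(w["frame"],cv2.COLOR_RGB2HSV)
    est=[[.6624,.0925,.006],[.6598,.0081,.006],[.6585,-.0775,.006],[.656,-.1628,.006]]
    for e in est:
        uv=proj(w,[e],"wrist")[0]; u,v=uv.astype(int)
        if not(40<u<600 and 40<v<440): continue
        x0,y0=u-42,v-42; p=h[y0:y0+84,x0:x0+84]
        m=((p[...,1]<75)&(p[...,2]>95)).astype(np.uint8)
        b=[q for q in blobs(m,150,3000) if np.hypot(*(q[0]-42))<22]
        for c,st,mm in b:
            ys,xs=np.nonzero(mm); g=ground(w,np.c_[xs+x0,ys+y0],.006,"wrist"); lo,hi=g.min(0),g.max(0)
            print(e[:2],"->",g.mean(0),"bbox mid",(lo+hi)/2,"size",hi-lo,st[4])
    s=manip.sense(); print("tcp",s["tcp_pos"],"yaw",tool_yaw(s["orientation"]),s["time_s"],s["opening"])
    if name: cv2.imwrite(f"pics/{name}.png",w["frame"][:,:,::-1])
if __name__=="__main__": run(sys.argv[1] if len(sys.argv)>1 else None)
E
python3 cross.py w6
```

```text
[0.6624, 0.0925] -> [0.6623 0.0922] bbox mid [0.6624 0.092 ] size [0.0509 0.0507] 1381
[0.6598, 0.0081] -> [0.6599 0.0114] bbox mid [0.6603 0.017 ] size [0.0516 0.0304] 1015
[0.656, -0.1628] -> [ 0.6639 -0.1487] bbox mid [ 0.6555 -0.1509] size [0.0777 0.0128] 426
[0.656, -0.1628] -> [ 0.6572 -0.1762] bbox mid [ 0.6576 -0.1766] size [0.0224 0.0217] 316
tcp [ 0.66   -0.0086  0.1253] yaw -0.024800120321508537 4.45 0.3014580473687523
```

View pics/w6.png

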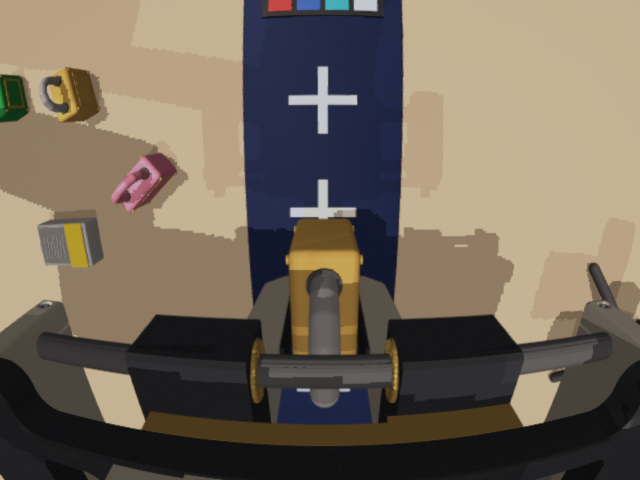

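The wrist view shows the held lock between the fingers. The first cross is clear at (322,100) and the second is partly hidden at (322,200), with pink at (143,182) and small at (72,92).

Call:
step_arm:
  moves: "20 0.7 0 0 0 0 0; 20 0.7 0 0 0 0 0; 20 0.61 0 0.3 0 0 0; 20 0 0 0.7 0 0 0; 20 0 0 0.6 0 0 0"

```text
time_s: 5.08
tcp_pos: [0.6605, 0.091, 0.0459]
orientation: [0.716, 0.698, -0.001, -0.001]
contact_force: [0.6, -0.8, -5.9]
opening: 0.302
finger_force: 30.0
```

Call:
step_arm:
  moves: "20 0 0 0 0 0 0; 20 0 0 0 0 0 0"

```text
time_s: 5.32
tcp_pos: [0.6628, 0.0905, 0.0485]
orientation: [0.717, 0.698, 0.0, 0.0]
contact_force: [0.0, 0.4, -5.1]
opening: 0.3
finger_force: 30.0
```

Call:
step_arm:
  moves: "20 0.02 -0.01 0.15 0 0 0; 20 0 0 0.1 0 0 0; 20 0 0 0.02 0 0 0; 20 0 0 0.02 0 0 0; 20 0 0 0 0 0 0"

```text
time_s: 5.95
tcp_pos: [0.662, 0.0921, 0.0342]
orientation: [0.716, 0.698, -0.0, 0.0]
contact_force: [-6.2, -0.6, 4.2]
opening: 0.298
finger_force: 30.0
```

Call:
step_arm:
  moves: "32 0 0 0 0 0 0; 40 0 0 0 0 0 0; 50 0 0 0 0 0 0; 50 0 0 0 0 0 0; 50 0 0 -0.5 0 0 0"

```text
time_s: 6.58
tcp_pos: [0.6605, 0.0921, 0.0561]
orientation: [0.716, 0.698, -0.002, -0.002]
contact_force: [-0.4, -0.6, -0.3]
opening: 0.536
finger_force: 0.0
```

Call:
step_arm:
  moves: "50 0 0 -1 0 0 0; 50 0 0 -1 0 0 0; 50 0 0 -1 0 0 0; 50 0.5 -0.8 0 0 0 0; 50 1 -0.8 0 0 0 0"

```text
time_s: 7.2
tcp_pos: [0.5852, 0.1672, 0.209]
orientation: [0.717, 0.697, 0.001, 0.001]
contact_force: [-0.3, 0.8, -1.2]
opening: 0.538
finger_force: 0.0
```

Call:
step_arm:
  moves: "50 1 -0.4 0 0 0 0; 50 1 0 0 0 0 0; 50 1 0 0 0 0 0; 50 0.2 0 0 0 0 0; 50 0 0 0 0 0 0"

```text
time_s: 7.82
tcp_pos: [0.5691, 0.3286, 0.2078]
orientation: [0.716, 0.698, -0.0, 0.0]
contact_force: [0.7, -0.9, -0.3]
opening: 0.535
finger_force: 0.0
```

```bash
python3 meas.py large .5584 .3866 c7
python3 - <<'E'
from rig import manip; import cv2
cv2.imwrite("pics/side1.png",manip.snapshot("side")["frame"][100:400,150:450,::-1])
E
```

```text
large blob [310.4296 150.7849] 50.68570650824714 fit x,y,yaw,cost [0.5586 0.3854 0.1679 0.0539]
tcp [0.5693 0.3276 0.2079] yaw -0.02609672297502901 t 7.875
```

View pics/c7.png

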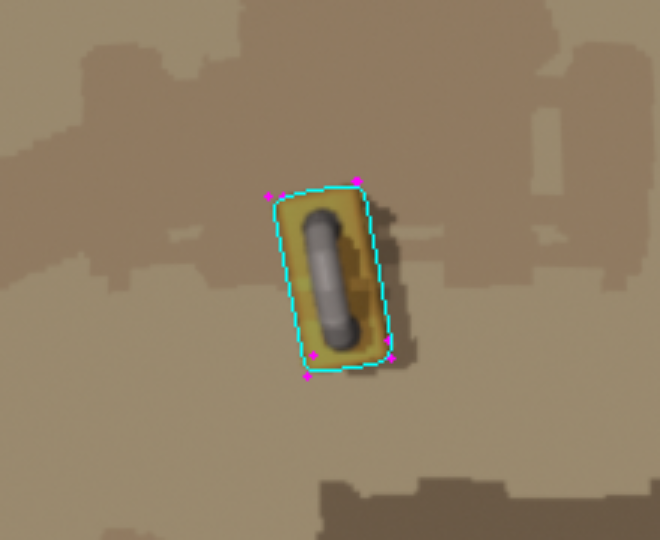

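The crop shows the large lock centred at about (330,275), and the fit is good: (0.5586, 0.3854), yaw 0.168.

Call:
step_arm:
  moves: "50 0.6 -0.12 0 0 0 0; 50 0.53 -0.12 0 0 0 -5.6; 50 0 0 0.5 0 0 -5.5; 50 0 0 1 0 0 0; 50 0 0 0.9 0 0 0"

```text
time_s: 8.55
tcp_pos: [0.5595, 0.3833, 0.0873]
orientation: [0.646, 0.763, 0.0, 0.0]
contact_force: [0.3, 0.6, -0.9]
opening: 0.533
finger_force: 0.0
```

Call:
step_arm:
  moves: "50 0 0 0 0 0 0; 50 0 0 0 0 0 0"

```text
time_s: 8.8
tcp_pos: [0.5603, 0.3847, 0.0901]
orientation: [0.646, 0.763, 0.001, 0.001]
contact_force: [-0.0, -0.4, 0.2]
opening: 0.537
finger_force: 0.0
```

```bash
cat > go.py <<'E'
import sys
from meas import *
# remaining shift in tool units to a world target x y z yaw
s=manip.sense(); p=np.array([float(v) for v in sys.argv[1:4]]); r=R.from_quat(s["orientation"])
print("t",s["time_s"],"tcp",s["tcp_pos"],"yaw",tool_yaw(s["orientation"]),"shift",r.inv().apply(p-s["tcp_pos"])/.05,"rz",-np.degrees(float(sys.argv[4])-tool_yaw(s["orientation"])))
E
python3 go.py .5586 .3854 .024 .168
```

```text
t 8.8 tcp [0.5603 0.3847 0.0901] yaw 0.16625731598621238 shift [ 0.0188 -0.0341  1.322 ] rz -0.09984843901494948
```

View pics/side1.png

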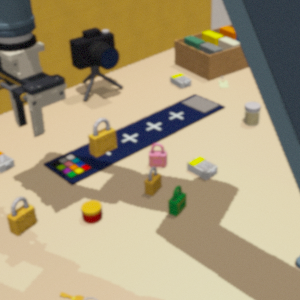

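The side crop shows the largest lock upright on the cross next to the colour card, at (102,138). The other three crosses are free and the jar is untouched.

Call:
step_arm:
  moves: "50 0.02 -0.02 0.5 0 0 0; 50 0 0 0.5 0 0 0; 50 0 0 0.32 0 0 0; 50 0 0 0 0 0 0; 50 0 0 0 0 0 0"

```text
time_s: 9.43
tcp_pos: [0.5587, 0.3864, 0.0237]
orientation: [0.645, 0.764, 0.001, 0.001]
contact_force: [0.6, -0.4, -0.2]
opening: 0.54
finger_force: 0.0
```

Call:
step_arm:
  moves: "18 0 0 0 0 0 0; 18 0 0 0 0 0 0; 18 0 0 0 0 0 0; 18 0 0 0 0 0 0; 18 0 0 0 0 0 0"

```text
time_s: 10.05
tcp_pos: [0.558, 0.3862, 0.0225]
orientation: [0.645, 0.764, 0.0, 0.0]
contact_force: [-0.2, -0.8, 3.1]
opening: 0.265
finger_force: 30.0
```

Call:
step_arm:
  moves: "18 0 0 -0.4 0 0 0; 18 0 0 -0.8 0 0 0; 18 0 0 -0.9 0 0 5.6; 18 0 0 -0.5 0 0 5.5; 18 -0.5 0 0 0 0 0"

```text
time_s: 10.68
tcp_pos: [0.558, 0.3628, 0.1561]
orientation: [0.716, 0.698, 0.003, 0.001]
contact_force: [0.1, -0.1, -3.6]
opening: 0.27
finger_force: 30.0
```

Call:
step_arm:
  moves: "18 -1 0 0 0 0 0; 18 -1 0 0 0 0 0; 18 -1 0 0 0 0 0; 18 -1 0 0 0 0 0; 18 -1 0 0 0 0 0"

```text
time_s: 11.3
tcp_pos: [0.5498, 0.1096, 0.1529]
orientation: [0.716, 0.698, -0.0, -0.0]
contact_force: [-0.0, -0.5, -3.8]
opening: 0.266
finger_force: 30.0
```

Call:
step_arm:
  moves: "18 -1 0.6 0 0 0 0; 18 -1 0.6 0 0 0 0; 18 -1 0.6 0 0 0 0; 18 -0.57 0.48 0 0 0 0; 18 0 0 0 0 0 0"

```text
time_s: 11.92
tcp_pos: [0.6606, -0.0733, 0.1522]
orientation: [0.718, 0.697, -0.0, 0.0]
contact_force: [-0.2, 0.3, -4.1]
opening: 0.264
finger_force: 30.0
```

```bash
python3 cross.py; python3 go.py .6602 .0071 .03 -.025
```

```text
[0.6598, 0.0081] -> [0.6601 0.0066] bbox mid [0.6601 0.0069] size [0.051  0.0503] 1181
[0.6585, -0.0775] -> [ 0.6585 -0.074 ] bbox mid [ 0.6582 -0.0696] size [0.0504 0.0331] 822
[0.656, -0.1628] -> [ 0.6571 -0.1848] bbox mid [ 0.6567 -0.184 ] size [0.0179 0.0447] 668
tcp [ 0.6595 -0.0714  0.152 ] yaw -0.0282518823891926 11.975 0.2648169631316604
t 11.975 tcp [ 0.6595 -0.0714  0.152 ] yaw -0.0282518823891926 shift [ 1.5676 -0.0277  2.4403] rz -0.18631913637365452
```

Call:
step_arm:
  moves: "18 0.8 -0.02 0 0 0 0; 18 0.77 -0.01 0 0 0 0; 18 0 0 0.7 0 0 0; 18 0 0 0.9 0 0 0; 18 0 0 0.5 0 0 0"

```text
time_s: 12.6
tcp_pos: [0.6575, 0.0105, 0.0451]
orientation: [0.716, 0.699, -0.001, -0.002]
contact_force: [-1.3, -0.1, -2.7]
opening: 0.266
finger_force: 30.0
```

Call:
step_arm:
  moves: "18 0 0 0.2 0 0 0; 18 0 0 0 0 0 0; 18 0 0 0 0 0 0"

```text
time_s: 12.98
tcp_pos: [0.6613, 0.0083, 0.0389]
orientation: [0.716, 0.698, 0.001, 0.001]
contact_force: [1.3, 0.4, -3.0]
opening: 0.267
finger_force: 30.0
```

```bash
python3 go.py .6602 .0071 .0295 -.025
```

```text
t 12.975 tcp [0.6613 0.0083 0.0389] yaw -0.02593298730567399 shift [-0.0253 -0.0218  0.1879] rz -0.05345623495440163
```

Call:
step_arm:
  moves: "18 -0.03 -0.02 0.1 0 0 0; 18 0 0 0.06 0 0 0; 18 0 0 0.03 0 0 0; 18 0 0 0.02 0 0 0; 18 0 0 0 0 0 0"

```text
time_s: 13.6
tcp_pos: [0.6593, 0.0065, 0.0285]
orientation: [0.716, 0.698, 0.0, 0.0]
contact_force: [-4.3, 0.0, 8.9]
opening: 0.268
finger_force: 30.0
```

Call:
step_arm:
  moves: "29 0 0 0 0 0 0; 38 0 0 0 0 0 0; 46 0 0 0 0 0 0; 46 0 0 0 0 0 0; 46 0 0 -0.5 0 0 0"

```text
time_s: 14.22
tcp_pos: [0.6575, 0.0069, 0.0495]
orientation: [0.716, 0.698, -0.002, -0.002]
contact_force: [0.7, -0.7, 0.6]
opening: 0.5
finger_force: 0.0
```

Call:
step_arm:
  moves: "46 0 0 -1 0 0 0; 46 0 0 -1 0 0 0; 46 0 0 -1 0 0 0; 46 0.2 -0.8 0 0 0 0; 46 0.3 -0.9 0 0 0 0"

```text
time_s: 14.85
tcp_pos: [0.5747, 0.0338, 0.2022]
orientation: [0.717, 0.698, 0.001, 0.001]
contact_force: [-0.4, 0.7, 0.0]
opening: 0.495
finger_force: 0.0
```

Call:
step_arm:
  moves: "46 0.3 -0.9 0 0 0 0; 46 0.1 -0.9 0 0 0 0; 46 0 -0.5 0 0 0 0; 46 0 0 0 0 0 0; 46 0 0 0 0 0 0"

```text
time_s: 15.48
tcp_pos: [0.4616, 0.0568, 0.2021]
orientation: [0.716, 0.698, 0.001, 0.001]
contact_force: [-0.5, 0.4, 0.3]
opening: 0.493
finger_force: 0.0
```

```bash
python3 meas.py small .458 .117 c8
```

```text
small blob [317.9293 148.1802] 42.31414724727632 fit x,y,yaw,cost [0.458  0.1173 0.2881 0.0601]
tcp [0.4617 0.0567 0.2018] yaw -0.02645368240595765 t 15.525
```

View pics/c8.png

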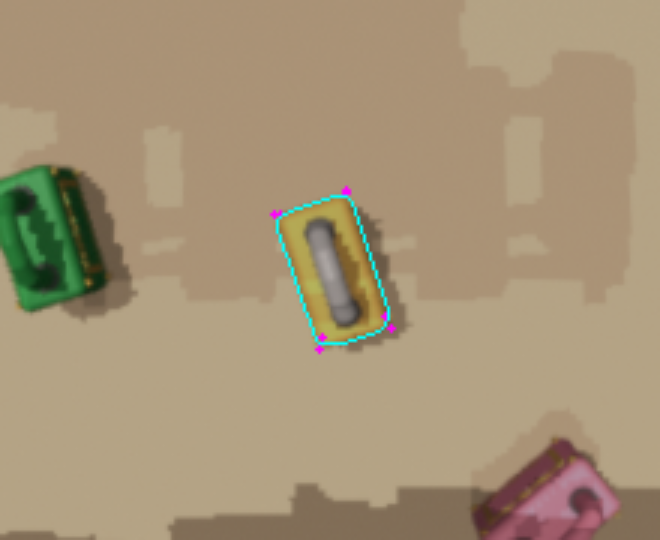

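The crop shows lock_small centred at about (333,270), with green to its left at (50,240) and pink at lower right (550,500). The fit is (0.458, 0.1173), yaw 0.288, and the fingers fit between the neighbours.

Call:
step_arm:
  moves: "46 0.6 -0.06 0 0 0 0; 46 0.61 -0.05 0 0 0 -9; 46 0 0 0.5 0 0 -9; 46 0 0 1 0 0 0; 46 0 0 1 0 0 0"

```text
time_s: 16.15
tcp_pos: [0.4582, 0.1176, 0.0754]
orientation: [0.598, 0.801, 0.001, 0.001]
contact_force: [0.1, 0.6, 0.0]
opening: 0.491
finger_force: 0.0
```

Call:
step_arm:
  moves: "46 0 0 0 0 0 0; 46 0 0 0 0 0 0"

```text
time_s: 16.4
tcp_pos: [0.4582, 0.1175, 0.0778]
orientation: [0.598, 0.801, 0.0, 0.001]
contact_force: [-0.3, 0.5, 0.3]
opening: 0.494
finger_force: 0.0
```

```bash
python3 go.py .458 .1173 .02 .288
```

```text
t 16.4 tcp [0.4582 0.1175 0.0778] yaw 0.287723682505524 shift [-0.0025 -0.006   1.155 ] rz -0.015831826239103442
```

Call:
step_arm:
  moves: "46 0 0 0.5 0 0 0; 46 0 0 0.4 0 0 0; 46 0 0 0.26 0 0 0; 46 0 0 0 0 0 0; 46 0 0 0 0 0 0"

```text
time_s: 17.02
tcp_pos: [0.4576, 0.1176, 0.0197]
orientation: [0.598, 0.801, 0.001, 0.001]
contact_force: [0.1, -0.4, 0.4]
opening: 0.493
finger_force: 0.0
```

Call:
step_arm:
  moves: "14 0 0 0 0 0 0; 14 0 0 0 0 0 0; 14 0 0 0 0 0 0; 14 0 0 0 0 0 0; 14 0 0 0 0 0 0"
  grip_force: 25

```text
time_s: 17.65
tcp_pos: [0.457, 0.1176, 0.0189]
orientation: [0.598, 0.801, 0.0, 0.0]
contact_force: [-0.1, 0.3, 2.9]
opening: 0.238
finger_force: 25.0
```

```bash
python3 go.py .658 -.15 .15 -.026
```

```text
t 17.65 tcp [0.457  0.1176 0.0189] yaw 0.28797282734871166 shift [-6.2737  2.3367 -2.6182] rz 17.989317888870847
```

Call:
step_arm:
  moves: "14 0 0 -0.4 0 0 0; 14 0 0 -0.8 0 0 0; 14 0 0 -0.9 0 0 9; 14 0 0 -0.5 0 0 9; 14 -0.75 0.2 0 0 0 0"

```text
time_s: 18.27
tcp_pos: [0.4661, 0.081, 0.1504]
orientation: [0.716, 0.698, 0.001, 0.001]
contact_force: [0.1, -0.4, -3.3]
opening: 0.237
finger_force: 25.0
```

Call:
step_arm:
  moves: "14 -0.9 0.4 0 0 0 0; 14 -0.9 0.7 0 0 0 0; 14 -0.9 0.8 0 0 0 0; 14 -0.9 0.8 0 0 0 0; 14 -0.9 0.8 0 0 0 0"

```text
time_s: 18.9
tcp_pos: [0.6349, -0.151, 0.1474]
orientation: [0.716, 0.698, -0.0, -0.001]
contact_force: [1.1, 0.9, -1.4]
opening: 0.235
finger_force: 25.0
```

Call:
step_arm:
  moves: "14 0 0.48 0 0 0 0; 14 0 0 0 0 0 0; 14 0 0 0 0 0 0"

```text
time_s: 19.27
tcp_pos: [0.6573, -0.1495, 0.1475]
orientation: [0.716, 0.698, -0.001, -0.001]
contact_force: [-0.4, 0.5, -1.9]
opening: 0.232
finger_force: 25.0
```

```bash
python3 cross.py; python3 go.py .658 -.0779 .0255 -.026
```

```text
[0.6585, -0.0775] -> [ 0.6583 -0.0783] bbox mid [ 0.6585 -0.0781] size [0.0513 0.0511] 1211
[0.656, -0.1628] -> [ 0.6566 -0.1592] bbox mid [ 0.6563 -0.1549] size [0.0492 0.0332] 760
tcp [ 0.6573 -0.1494  0.148 ] yaw -0.025465374545862722 19.325 0.2351164276668972
t 19.325 tcp [ 0.6573 -0.1494  0.148 ] yaw -0.025465374545862722 shift [ 1.4289 -0.0169  2.4501] rz 0.030631782142330914
```

Call:
step_arm:
  moves: "14 0.7 -0.01 0 0 0 0; 14 0.72 -0.01 0 0 0 0; 14 0 0 0.7 0 0 0; 14 0 0 0.9 0 0 0; 14 0 0 0.5 0 0 0"

```text
time_s: 19.95
tcp_pos: [0.6571, -0.0779, 0.0417]
orientation: [0.716, 0.698, -0.001, -0.002]
contact_force: [0.1, 0.1, -2.5]
opening: 0.235
finger_force: 25.0
```

Call:
step_arm:
  moves: "14 0 0 0.15 0 0 0; 14 0 0 0 0 0 0; 14 0 0 0 0 0 0"

```text
time_s: 20.32
tcp_pos: [0.6605, -0.0796, 0.038]
orientation: [0.716, 0.698, 0.001, 0.001]
contact_force: [-0.0, -0.2, -2.6]
opening: 0.235
finger_force: 25.0
```

```bash
python3 go.py .6583 -.0780 .0255 -.026
```

```text
t 20.325 tcp [ 0.6605 -0.0796  0.038 ] yaw -0.0260025817920334 shift [ 0.0305 -0.0461  0.2499] rz -0.00014792578709444317
```

Call:
step_arm:
  moves: "14 0.02 -0.02 0.12 0 0 0; 14 0 0 0.06 0 0 0; 14 0 0 0 0 0 0; 14 0 0 0 0 0 0"

```text
time_s: 20.82
tcp_pos: [0.6586, -0.0784, 0.0272]
orientation: [0.716, 0.698, 0.0, 0.0]
contact_force: [0.5, -0.5, -3.2]
opening: 0.236
finger_force: 25.0
```

```bash
python3 go.py .6583 -.0780 .0255 -.026
```

```text
t 20.825 tcp [ 0.6586 -0.0784  0.0272] yaw -0.02621030873925343 shift [ 0.0069 -0.0069  0.0332] rz -0.012049803153938967
```

Call:
step_arm:
  moves: "14 0 0 0.03 0 0 0; 14 0 0 0.02 0 0 0; 14 0 0 0 0 0 0; 26 0 0 0 0 0 0; 34 0 0 0 0 0 0"

```text
time_s: 21.45
tcp_pos: [0.6589, -0.0784, 0.0249]
orientation: [0.716, 0.698, 0.0, 0.0]
contact_force: [-0.2, -0.3, -0.1]
opening: 0.338
finger_force: 0.0
```

Call:
step_arm:
  moves: "44 0 0 0 0 0 0; 44 0 0 0 0 0 0; 44 0 0 -0.5 0 0 0; 44 0 0 -1 0 0 0; 44 0 0 -1 0 0 0"

```text
time_s: 22.08
tcp_pos: [0.6582, -0.0782, 0.1506]
orientation: [0.716, 0.698, -0.0, -0.0]
contact_force: [-0.5, -0.0, 0.0]
opening: 0.476
finger_force: 0.0
```

Call:
step_arm:
  moves: "44 0 0 -1 0 0 0; 44 -0.6 -0.3 0 0 0 0; 44 -1 -0.5 0 0 0 0; 44 -1 -0.5 0 0 0 0; 44 -1 -0.5 0 0 0 0"

```text
time_s: 22.7
tcp_pos: [0.563, -0.2571, 0.1998]
orientation: [0.716, 0.698, 0.0, 0.0]
contact_force: [1.0, -0.9, -0.7]
opening: 0.473
finger_force: 0.0
```

Call:
step_arm:
  moves: "44 -1 -0.5 0 0 0 0; 44 -1 -0.5 0 0 0 0; 44 -1 -0.12 0 0 0 0; 44 -1 0 0 0 0 0; 44 -0.28 0 0 0 0 0"

```text
time_s: 23.32
tcp_pos: [0.5012, -0.4714, 0.1991]
orientation: [0.717, 0.697, -0.0, 0.0]
contact_force: [-0.1, 0.6, -0.1]
opening: 0.473
finger_force: 0.0
```

Call:
step_arm:
  moves: "44 0 0 0 0 0 0; 44 0 0 0 0 0 0"

```text
time_s: 23.58
tcp_pos: [0.5027, -0.4667, 0.1996]
orientation: [0.716, 0.698, 0.0, -0.0]
contact_force: [0.4, 0.9, -0.2]
opening: 0.475
finger_force: 0.0
```

```bash
python3 meas.py smallest .5022 -.4076 c9
```

```text
smallest blob [321.9495 149.4373] 35.28919030582752 fit x,y,yaw,cost [ 0.5062 -0.408   0.3101  0.0957]
tcp [ 0.5028 -0.4666  0.1998] yaw -0.024518174607690745 t 23.625
```

View pics/c9.png

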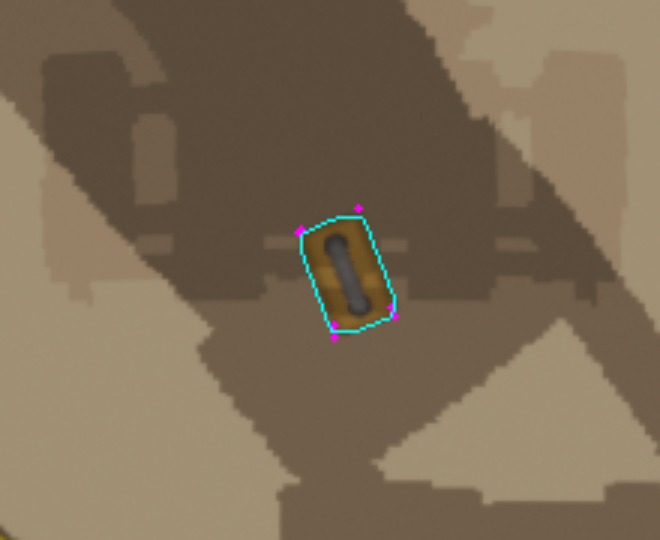

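The crop shows the smallest lock, in shadow, centred at about (347,275). The fit is (0.5062, -0.408), yaw 0.31.

Call:
step_arm:
  moves: "44 0.6 0.02 0 0 0 0; 44 0.57 0.02 0 0 0 -9.6; 44 0 0 0.5 0 0 -9.6; 44 0 0 1 0 0 0; 44 0 0 1 0 0 0"

```text
time_s: 24.25
tcp_pos: [0.5068, -0.4084, 0.0747]
orientation: [0.589, 0.808, -0.0, 0.001]
contact_force: [0.8, -0.4, -1.1]
opening: 0.472
finger_force: 0.0
```

Call:
step_arm:
  moves: "44 0 0 0 0 0 0; 44 0 0 0 0 0 0"

```text
time_s: 24.5
tcp_pos: [0.507, -0.41, 0.0768]
orientation: [0.589, 0.808, -0.0, 0.001]
contact_force: [0.3, 0.0, 0.0]
opening: 0.471
finger_force: 0.0
```

```bash
python3 go.py .5062 -.408 .017 .31
```

```text
t 24.5 tcp [ 0.507  -0.41    0.0768] yaw 0.30993896300921514 shift [ 0.0459 -0.0034  1.1951] rz -0.003497161966151225
```

Call:
step_arm:
  moves: "44 0.03 0 0.5 0 0 0; 44 0 0 0.4 0 0 0; 44 0 0 0.27 0 0 0; 44 0 0 0 0 0 0; 44 0 0 0 0 0 0"

```text
time_s: 25.12
tcp_pos: [0.5061, -0.4092, 0.0176]
orientation: [0.59, 0.807, -0.0, 0.001]
contact_force: [-0.4, -0.1, -0.0]
opening: 0.473
finger_force: 0.0
```

Call:
step_arm:
  moves: "12 0 0 0 0 0 0; 12 0 0 0 0 0 0; 12 0 0 0 0 0 0; 12 0 0 0 0 0 0; 12 0 0 0 0 0 0"
  grip_force: 20

```text
time_s: 25.75
tcp_pos: [0.5056, -0.4086, 0.0164]
orientation: [0.59, 0.807, -0.0, 0.0]
contact_force: [0.2, -0.7, 2.3]
opening: 0.2
finger_force: 20.0
```

```bash
python3 go.py .656 -.235 .15 -.026
```

```text
t 25.75 tcp [ 0.5056 -0.4086  0.0164] yaw 0.3089038350084783 shift [ 2.3923  3.9227 -2.6712] rz 19.188576288731475
```

Call:
step_arm:
  moves: "12 0 0 -0.4 0 0 0; 12 0 0 -0.8 0 0 0; 12 0 0 -0.9 0 0 9.6; 12 0 0 -0.5 0 0 9.6; 12 0.5 0.4 0 0 0 0"

```text
time_s: 26.38
tcp_pos: [0.5261, -0.3865, 0.1488]
orientation: [0.718, 0.696, -0.0, 0.002]
contact_force: [0.2, 0.5, -1.7]
opening: 0.203
finger_force: 20.0
```

Call:
step_arm:
  moves: "12 0.8 0.7 0 0 0 0; 12 0.8 0.7 0 0 0 0; 12 0.8 0.7 0 0 0 0; 12 0.65 0.42 0 0 0 0; 12 0 0 0 0 0 0"

```text
time_s: 27.0
tcp_pos: [0.657, -0.2315, 0.1452]
orientation: [0.715, 0.699, 0.0, -0.001]
contact_force: [-0.2, 0.2, -1.2]
opening: 0.205
finger_force: 20.0
```

Call:
step_arm:
  moves: "12 0 0 0 0 0 0; 12 0 0 0 0 0 0"

```text
time_s: 27.25
tcp_pos: [0.6551, -0.2361, 0.1459]
orientation: [0.717, 0.697, -0.0, -0.0]
contact_force: [-0.6, -0.7, -1.1]
opening: 0.205
finger_force: 20.0
```

```bash
python3 cross.py; python3 go.py .656 -.163 .0225 -.026
```

```text
[0.656, -0.1628] -> [ 0.6564 -0.163 ] bbox mid [ 0.6562 -0.1631] size [0.051  0.0508] 1191
tcp [ 0.6552 -0.2362  0.146 ] yaw -0.02793463444299569 27.3 0.20452162472670396
t 27.3 tcp [ 0.6552 -0.2362  0.146 ] yaw -0.02793463444299569 shift [ 1.4634 -0.0231  2.4706] rz -0.11084638848429587
```

Call:
step_arm:
  moves: "12 0.73 -0.01 0 0 0 0; 12 0.73 -0.01 0 0 0 0; 12 0 0 0.7 0 0 0; 12 0 0 0.9 0 0 0; 12 0 0 0.5 0 0 0"

```text
time_s: 27.92
tcp_pos: [0.6552, -0.1623, 0.0389]
orientation: [0.717, 0.697, -0.001, -0.001]
contact_force: [0.9, 0.2, -1.9]
opening: 0.205
finger_force: 20.0
```

Call:
step_arm:
  moves: "12 0 0 0.2 0 0 0; 12 0 0 0 0 0 0; 12 0 0 0 0 0 0; 12 0 0 0 0 0 0"

```text
time_s: 28.42
tcp_pos: [0.6577, -0.1623, 0.0327]
orientation: [0.716, 0.698, 0.0, 0.001]
contact_force: [0.5, 0.7, -1.0]
opening: 0.2
finger_force: 20.0
```

```bash
python3 go.py .6562 -.1628 .0225 -.026
```

```text
t 28.425 tcp [ 0.6577 -0.1623  0.0327] yaw -0.02629985419703983 shift [-0.0102 -0.0307  0.2035] rz -0.0171803799596665
```

Call:
step_arm:
  moves: "12 -0.01 -0.02 0.1 0 0 0; 12 0 0 0.06 0 0 0; 12 0 0 0.03 0 0 0; 12 0 0 0.02 0 0 0; 12 0 0 0 0 0 0"

```text
time_s: 29.05
tcp_pos: [0.6557, -0.1622, 0.0224]
orientation: [0.716, 0.698, -0.0, 0.0]
contact_force: [-5.1, 0.4, 10.3]
opening: 0.201
finger_force: 20.0
```

Call:
step_arm:
  moves: "23 0 0 0 0 0 0; 32 0 0 0 0 0 0; 42 0 0 0 0 0 0; 42 0 0 0 0 0 0; 42 0 0 -0.5 0 0 0"

```text
time_s: 29.68
tcp_pos: [0.6541, -0.1616, 0.0434]
orientation: [0.716, 0.698, -0.001, -0.002]
contact_force: [0.2, -0.3, 0.1]
opening: 0.447
finger_force: 0.0
```

Call:
step_arm:
  moves: "42 0 0 -1 0 0 0; 42 0 0 -1 0 0 0; 42 0 0 -1 0 0 0; 42 0 0 -1 0 0 0; 42 0 0 -0.5 0 0 0"

```text
time_s: 30.3
tcp_pos: [0.6568, -0.1627, 0.2745]
orientation: [0.716, 0.698, 0.001, 0.002]
contact_force: [0.2, 0.0, -0.0]
opening: 0.454
finger_force: 0.0
```

Call:
step_arm:
  moves: "42 0.3 0 0 0 0 0; 42 0.3 0 0 0 0 0; 42 0 0 0 0 0 0; 42 0 0 0 0 0 0"

```text
time_s: 30.8
tcp_pos: [0.6563, -0.1318, 0.2692]
orientation: [0.716, 0.698, -0.001, -0.001]
contact_force: [0.5, 0.1, 0.1]
opening: 0.452
finger_force: 0.0
```

```bash
for a in "largest .6624 .0921" "large .6602 .0069" "small .6583 -.0780" "smallest .6562 -.163"; do python3 - $a <<'E'
import sys, h, meas
from meas import *
_b=h.box
meas.box=h.box=lambda x,y,a,d:_b(x,y,a,d)+[0,0,.006]   # standing on the board
meas.run(sys.argv[1],(float(sys.argv[2]),float(sys.argv[3])))
E
done
python3 - <<'E'
from rig import manip; import cv2
w=manip.snapshot("wrist")["frame"]; s=manip.snapshot("scene")["frame"]
cv2.imwrite("pics/fin_w.png",w[:,:,::-1]); cv2.imwrite("pics/fin_s.png",cv2.resize(s[170:350,80:560],None,fx=1.6,fy=1.6)[:,:,::-1])
E
```

```text
largest blob [325.0706  -6.8967] 57.63918660679637 fit x,y,yaw,cost [ 0.6608  0.0452 -0.0296  0.3135]
tcp [ 0.6564 -0.1322  0.2695] yaw -0.02592324623547916 t 30.85
large blob [324.7326  70.6392] 45.47511738501027 fit x,y,yaw,cost [ 0.66    0.0206 -0.0157  0.2522]
tcp [ 0.6565 -0.1325  0.2698] yaw -0.026274938851236246 t 30.9
small blob [324.7766 149.9221] 37.206903676984396 fit x,y,yaw,cost [ 0.6591 -0.0783 -0.026   0.0586]
tcp [ 0.6565 -0.1326  0.27  ] yaw -0.026469620249447507 t 30.95
smallest blob [324.7067 225.3451] 32.444332122575446 fit x,y,yaw,cost [ 0.6559 -0.1633 -0.0144  0.1073]
tcp [ 0.6566 -0.1327  0.2702] yaw -0.026636675454866907 t 31.0
```

View pics/fin_w.png

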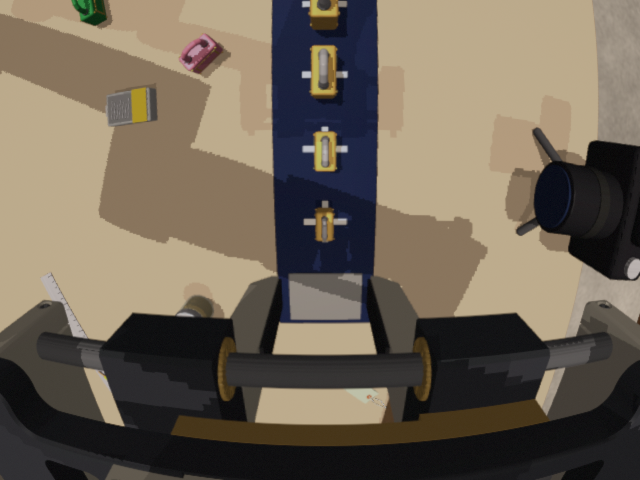

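View pics/fin_s.png

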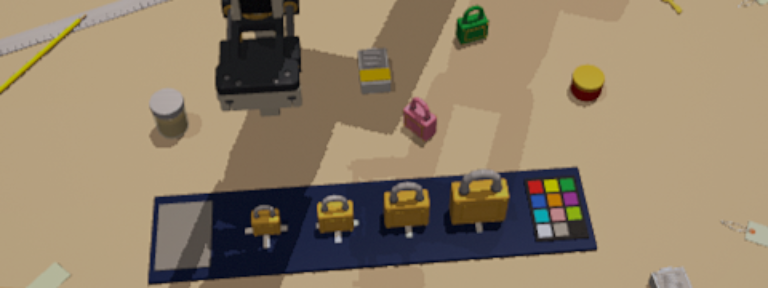

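Both views show the four locks upright on the crosses. In the scene crop they run from smallest at (265,222) to largest at (480,200), which is next to the colour card. The jar, tin, case, green and pink are where they were.

```bash
python3 -c "
from rig import manip
print(manip.sign_off())"
```

```text
the job is handed in; nothing more can be done
None
```

I stood the four brass padlocks upright on the crosses, largest next to the colour card and smallest furthest from it, and handed the job in at about 31 s. The two smaller measured within about 1 mm of their crosses and square to the row; I checked the two larger by eye only. The jar looked unmoved.

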